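Tip the salvaged spacer posts into the empty cell of the parts tray

TASK

Pick up the steel scoop by its bar handle and tip the three spacer posts lying in it into the one empty, foam-lined cell of the divided tray, holding the lip low over that cell so that no post lands anywhere else. Do not take the posts out by hand, and leave the parts in the other cells and the bottle alone. Then set the empty scoop back down upright on the black mat and let go.

Things in the scene. Friction and masses are not known exactly. Their poses are not given: they have to be found in the camera images.
- tray: Fixed grey plastic tray on the mat, open on top, 224 x 224 mm, 50 mm tall; a cross of walls divides it into 2 x 2 square cells of 104 mm. Walls and floor are 5.3 mm thick, dividers as tall as the rim. Origin: centre of the underside (3 mm above the bench); x, y along the walls, z up. Cell centres at x, y = +-54.8 mm.
- liner: Plain grey foam pad, 98 x 98 x 3 mm, fixed on the floor of the one empty cell (any of the four): the target cell. Origin: centre of its underside, which is the centre of that cell, 5.5 mm above the tray's origin; the tray's rim is 44.5 mm above this origin. x and y as the tray's.
- scoop: Loose sheet-steel scoop, 0.2 to 0.4 kg empty. Origin: centre of its underside, on the mat; x points out over its open nose, z up. Trough from x = -64 to +60 mm, 78 mm wide outside, 72 mm inside; side and back walls 40 mm tall, front open. Floor: see the points. A bar handle runs along x above it, held by an upright at the back only.
- scoop_grip (a point): Where to grip the scoop: on its black bar handle above the centre of mass, at x = -15, y = 0, z = 84 mm in the scoop's frame; axes as the scoop's. The bar is 18 mm wide (y) and 22 mm tall (z = 73 to 95 mm) and runs from x = -72 to +28 mm.
- scoop_lip (a point): Middle of the scoop's pouring lip, at x = 60, y = 0, z = 17 mm in the scoop's frame. The floor climbs to it at 13.5 degrees from x = 6 mm, so posts stay in while level and roll out over the lip once tipped nose-down more than about 15 degrees; at 40 degrees all roll out within a second, dropping just ahead of the lip.
- scoop_bed (a point): Middle of the flat part of the scoop's floor (4 mm thick, x = -61 to +6 mm) at the height of the posts' axes: x = -29, y = 0, z = 14 mm in the scoop's frame.
- post0: Spacer post 1 of 3, plain round aluminium, 20 mm diameter, 62 mm long, 40 g. Starts lying across the flat floor of the scoop, touching distance from the next. Origin: its centre; its own y is its long axis. It may lie any way in the cell.
- post1: Spacer post 2 of 3, plain round aluminium, 20 mm diameter, 62 mm long, 40 g. Starts lying across the flat floor of the scoop, touching distance from the next. Origin: its centre; its own y is its long axis. It may lie any way in the cell.
- post2: Spacer post 3 of 3, plain round aluminium, 20 mm diameter, 62 mm long, 40 g. Starts lying across the flat floor of the scoop, touching distance from the next. Origin: its centre; its own y is its long axis. It may lie any way in the cell.
- fan: Loose black cooling fan, 70 x 70 x 24 mm, in one of the other cells; leave alone. Origin: centre of its underside.
- heatsink: Loose finned aluminium heat sink, 76 x 56 x 34 mm, in one of the other cells; leave alone. Origin: centre of its underside.
- core: Loose dark ferrite ring core, 72 mm diameter, 26 mm tall, in one of the other cells; leave alone. Origin: centre of its underside.
- bottle: Loose white bottle with black cap, 56 mm diameter, 140 mm tall, standing on the mat; leave alone. Origin: centre of its underside.
- mat: Flat black bench mat, fixed, 520 x 960 x 3 mm (x, y, z), centred at its origin (underside, on the bench). Its top is 3 mm above the bench.
Things that resemble listed ones, but are neither listed nor needed, are in the scene too. Several things have the shape of the scoop; the one meant has the colours described above. What is shaped like the post2 but green is not meant.

How it is judged (in metres and radians):
On the way, in this order (a step that is already met when the one before it is completed fails the run):
1. the scoop's lip is brought over the empty cell (within 100 mm of its centre seen from above, no higher than 160 mm above the bench) with all three posts still in the scoop (horizontal distance between scoop_lip and liner below 0.1 m and height (world z) of scoop_lip between 0.05 and 0.16 m and distance between each of post0, post1, post2 and scoop_bed below 0.09 m).
2. all three posts are in the empty cell while the lip is still within 150 mm of its centre (x of post0 in the frame of liner between -0.055 and 0.055 m and y of post0 in the frame of liner between -0.055 and 0.055 m and z of each of post0, post1, post2 in the frame of liner below 0.045 m and x of post1 in the frame of liner between -0.055 and 0.055 m and y of post1 in the frame of liner between -0.055 and 0.055 m and x of post2 in the frame of liner between -0.055 and 0.055 m and y of post2 in the frame of liner between -0.055 and 0.055 m and horizontal distance between scoop_lip and liner below 0.15 m and height (world z) of scoop_lip between 0.05 and 0.2 m), for 0.1 s.
At the end, for the whole second after the job is handed in: All three posts lie still in the foam-lined cell (centres within 55 mm of its centre along both sides, under 45 mm above the pad's underside); the scoop stands still on the mat, origin within its outline, tilt under 0.1 rad, underside under 12 mm above the bench (x of post0 in the frame of liner between -0.055 and 0.055 m and y of post0 in the frame of liner between -0.055 and 0.055 m and z of each of post0, post1, post2 in the frame of liner below 0.045 m and x of post1 in the frame of liner between -0.055 and 0.055 m and y of post1 in the frame of liner between -0.055 and 0.055 m and x of post2 in the frame of liner between -0.055 and 0.055 m and y of post2 in the frame of liner between -0.055 and 0.055 m and linear speed of each of post0, post1, post2 below 0.03 m/s and angle between scoop's own z axis and vertical below 0.1 rad and height (world z) of scoop below 0.012 m and linear speed of scoop below 0.02 m/s and x of scoop in the frame of mat between -0.26 and 0.26 m and y of scoop in the frame of mat between -0.48 and 0.48 m); the robot touches nothing.
It fails at once if a post comes down outside the empty cell (out of the scoop, out of that cell, and its centre lower than 45 mm above the bench) ((height (world z) of post0 below 0.045 m and distance between post0 and scoop_bed above 0.12 m and not (x of post0 in the frame of liner between -0.058 and 0.058 m and y of post0 in the frame of liner between -0.058 and 0.058 m and z of post0 in the frame of liner below 0.045 m)) or (height (world z) of post1 below 0.045 m and distance between post1 and scoop_bed above 0.12 m and not (x of post1 in the frame of liner between -0.058 and 0.058 m and y of post1 in the frame of liner between -0.058 and 0.058 m and z of post1 in the frame of liner below 0.045 m)) or (height (world z) of post2 below 0.045 m and distance between post2 and scoop_bed above 0.12 m and not (x of post2 in the frame of liner between -0.058 and 0.058 m and y of post2 in the frame of liner between -0.058 and 0.058 m and z of post2 in the frame of liner below 0.045 m))).
It fails at once if the fingers press on a post (over 1 N) (contact force between any of post0, post1, post2 and the fingers above 1 N).
It fails at once if the fan, heat sink or core is moved more than 25 mm (distance of any of fan, heatsink, core from where it was at the start of the episode above 0.025 m).
It fails at once if the bottle is moved more than 40 mm or knocked over (distance of bottle from where it was at the start of the episode above 0.04 m or angle between bottle's own z axis and vertical above 0.5 rad).
It also fails if it takes over 58 s, if anything falls off the work surface, if the arm or the gripper's body presses on something with over 40 N, if the wrist force passes 120 N, or if a joint passes its speed limit or range.

ROBOT

A 6-joint arm with a two-finger parallel gripper is mounted at the origin on the work surface. World frame = base frame: x ahead of the robot, y to its left, z up, the work surface at z = 0. Lengths are in m, angles in degrees, forces in N, time in s.
With the tool pointing down it reaches from about 0.3 to 0.75 m from the base axis. Payload 8.5 kg.
Tool frame: the origin (TCP) lies midway between the tips of the shut fingers; the grasp point (between the pads) lies 19 mm behind it; z points along the fingers, y is the line along which they close (so a half turn about z gives the same grasp; the last joint's range is limited). The gripper opens to 88 mm and grips with 3 to 60 N. Pads are 18 mm wide; open, the fingers measure 123 mm over their backs; the gripper's body (75 mm by 187 mm) begins 45 mm behind the grasp point.
Start: joints at [-82.294, 21.807, 74.336, -0, 83.858, -12.336], TCP at [0.188, -0.517, 0.239] pointing down, gripper open.
Joint ranges: [-178.18, 178.18], [-50.72, 133.34], [12.68, 142.11], [-81.47, 261.47], [9.98, 163.14], [-165.26, 165.26]. Speed limits (degrees/s): [136.94, 136.94, 180, 180, 180, 180].

INTERFACE

Orientations are given as a 3x3 rotation matrix whose columns are the frame's x, y, z axes.
In Python, from station import robot gives the robot as it stands.
- The arm moves only by the tool play_rows, never from a script. Its argument "increments" is a list that holds one entry, the list of rows, each a list of 7 numbers: the shift along the tool's x, y, z in m, then the turn, a rotation vector about the tool's x, y, z in rad, then the finger opening in m, from 0 to 0.0881. In form: [[[tx, ty, tz, rx, ry, rz, fingers], ...]]. A call has 1 to 20 rows; each row is the pose to reach, as a shift and turn from the pose commanded when the call began, along the tool's axes at that moment; what a row does not reach only later rows make up. A row lasts 1/12 s, in which the tool goes at most 41.7 mm and 7.16 degrees, less where a joint would pass 70% of its speed; a pose out of reach is approached as far as the arm can. A call with a gripper value outside its range is refused whole. The fingers move at their own pace and stop on an object; the grip force is fixed at half the most. Time passes only in rows, so rows that repeat a pose let the fingers close. It gives the time, the measured TCP pose, the force, the opening and the grip force at its end, in the units of the state.
- robot.sense(): the state, without advancing time (a new reading comes with each control period).
- robot.get_image(name): name is "scene" or "side" or "wrist"; returns the picture (420x560x3 uint8, red, green, blue); there is no depth.
- robot.calibration(name): a dict with "intrinsics" (3x3 intrinsics, pixels), "eye" and "orientation" of the camera in the world. Camera axes: x right, y up, looking along -z (the intrinsics and any distortion apply to the point x, -y, -z); pixel columns grow to the right and rows downward; lengths in m; the calibration is good to about 2 mm. A picture is of the moment at which its call begins: read the wrist's pose just before it. calibration takes no time and is no camera call; for the wrist camera it gives the pose at the moment of the call.
- robot.close_job(): hands the job in; it is judged then, once.
The state is a dict: "time": time; "q": joint angles; "joint_velocities": joint speeds; "effort": joint torques, N m; "tool_pos": TCP position; "tcp_rot": TCP orientation; "ft_force": force on the tool from outside, world axes, zero at the start; "ft_torque": the same for the moment, N m; "width": finger opening in m; "finger_force": force on a finger pad.
Only numpy, scipy, OpenCV 4.12 (cv2) and the standard library are available. Lean on these libraries where they do the work, as an engineer would, in place of code of your own. Each camera call takes 0.05 s, during which the arm holds its last target. There are 200 camera calls.

## Working session

There is one attempt and no reset: what is moved stays moved. The work goes in short steps, Python scripts to look and compute and a tool call to move; the robot and the scene stay as the last step left them, time stands still between calls to the robot, and variables do not carry over. Pictures are saved under pics/ and viewed, at most 10 in all, crops included, and the job is handed in when it is done.

Besides the shell and the picture viewer there is one more tool, called after "Request:" as name(argument=value, ...) on one line, values as JSON. play_rows: Moves the arm, as the interface text tells. Its arguments: {"type":"object","properties":{"increments":{"type":"array"}},"required":["increments"]}

```bash
mkdir -p pics; python3 - <<'E'
from station import robot
import cv2
for n in("scene","side"):
    im=robot.get_image(n); cv2.imwrite(f"pics/{n}0.png",im[:,:,::-1]); c=robot.calibration(n); print(n,c)
print(robot.sense())
E
```

```text
scene {'intrinsics': array([[545.72524867,   0.        , 287.77675418],
       [  0.        , 545.72524867, 213.93544003],
       [  0.        ,   0.        ,   1.        ]]), 'eye': array([ 1.15572239, -0.34764157,  0.96260294]), 'orientation': array([[ 0.55157376, -0.66392617,  0.50494398],
       [ 0.83398602,  0.45004814, -0.31925536],
       [-0.01528711,  0.5972091 ,  0.80193989]])}
side {'intrinsics': array([[487.6682324 ,   0.        , 269.73933421],
       [  0.        , 487.6682324 , 207.87875276],
       [  0.        ,   0.        ,   1.        ]]), 'eye': array([ 0.60014863, -0.6603638 ,  0.85512974]), 'orientation': array([[ 0.99994209, -0.00876026, -0.00625095],
       [ 0.00279824,  0.7725109 , -0.63499534],
       [ 0.01039165,  0.63494108,  0.77249067]])}
{'time': 0.1, 'q': array([-8.22932701e+01,  2.18350184e+01,  7.43763296e+01, -1.03965965e-03,
        8.38568427e+01, -1.23350948e+01]), 'joint_velocities': array([-0.09496625, -0.14331373, -0.16377221, -0.0611722 ,  0.0315499 ,
        0.10373878]), 'effort': array([ 4.95156346e-03, -4.38652503e+01, -2.24912006e+01,  7.15192175e-02,
        3.42173316e-02, -5.90360060e-05]), 'tool_pos': array([ 0.18845604, -0.51645771,  0.23824332]), 'tcp_rot': array([[ 9.39442055e-01,  3.42707738e-01, -1.77480504e-04],
       [ 3.42707702e-01, -9.39441348e-01,  1.17698043e-03],
       [ 2.36627778e-04, -1.16652885e-03, -9.99999292e-01]]), 'ft_force': array([ 0.28192216,  0.76003796, -0.15244282]), 'ft_torque': array([0.00841783, 0.04951882, 0.02359578]), 'finger_force': 0.0, 'width': 0.0881294007766734}
```

View pics/scene0.png

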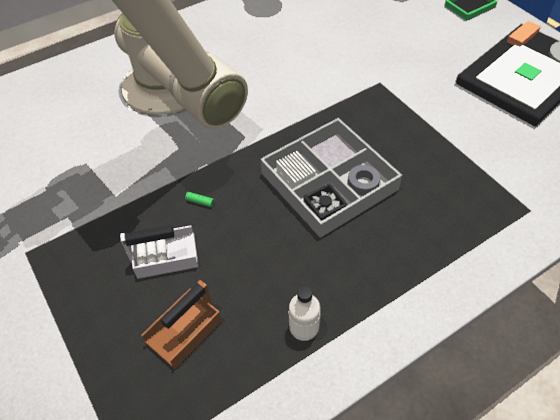

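View pics/side0.png

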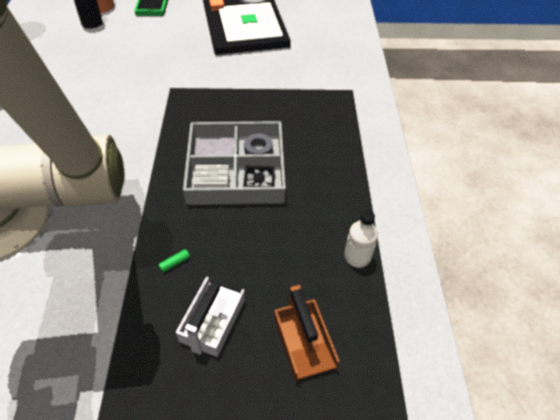

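The candidates for the scoop are the steel one with the posts (scene 160,250; side 212,315) and the orange-brown lookalike (scene 182,325; side 305,338). I choose the steel one. The green post at scene (199,199) isn't meant. The empty pink-grey lined cell is at scene (333,150), side (213,147). Next, a close crop.

```bash
cat > h.py <<'E'
import numpy as np,cv2
from station import robot
def ray(n,p,c=None):
    c=c or robot.calibration(n); K=c["intrinsics"]
    d=np.linalg.inv(K)@[p[0],p[1],1]; return c["eye"],c["orientation"]@(d*[1,-1,-1])
def onz(n,p,z,c=None):
    e,d=ray(n,p,c); return e+d*(z-e[2])/d[2]
def two(a,pa,b,pb):
    e,d=ray(a,pa);f,g=ray(b,pb); s=np.linalg.lstsq(np.c_[d,-g],f-e,rcond=None)[0]
    p,q=e+d*s[0],f+g*s[1]; return (p+q)/2,np.linalg.norm(p-q)
def proj(n,X,c=None):
    c=c or robot.calibration(n); v=c["orientation"].T@(np.array(X)-c["eye"])*[1,-1,-1]; v=c["intrinsics"]@v; return v[:2]/v[2]
E
python3 - <<'E'
import cv2,numpy as np
a=cv2.imread("pics/scene0.png");b=cv2.imread("pics/side0.png")
f=lambda i,x,y,w,h:cv2.resize(i[y:y+h,x:x+w],(400,300),interpolation=cv2.INTER_CUBIC)
cv2.imwrite("pics/crop1.png",np.vstack([np.hstack([f(a,110,215,100,75),f(b,160,270,100,75)]),np.hstack([f(a,250,115,160,120),f(b,170,110,133,100)])]))
E
```

```text
(no output)
```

View pics/crop1.png

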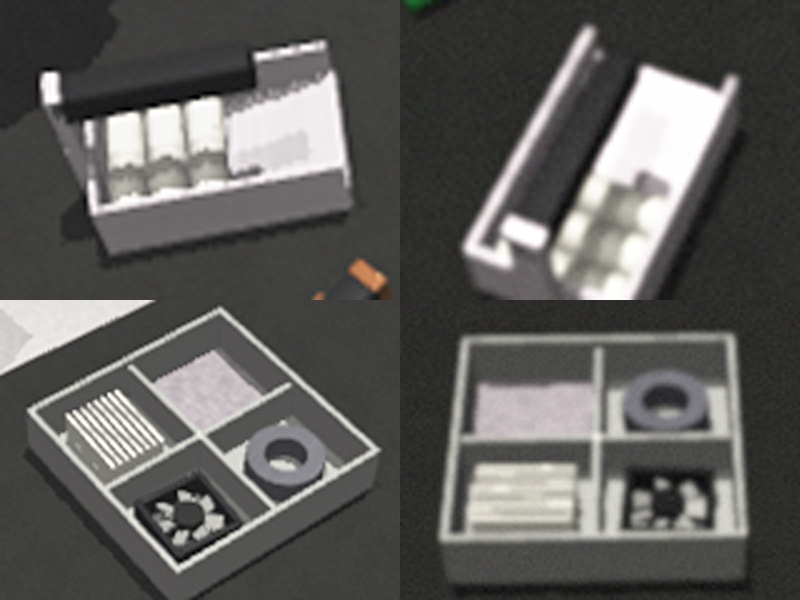

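The crop shows the steel scoop with three posts. Its upright is at scene (122,234), and its open nose points right in scene and up in side. The lined cell is at the far left of the tray.

```bash
python3 - <<'E'
from h import *
np.set_printoptions(precision=4,suppress=True)
S=[(338.8,119),(262,159),(322,223),(401.2,175)];D=[(190.7,122),(184.3,189.3),(285.7,189.3),(282.3,122)]
for s,d in zip(S,D): print(onz("scene",s,.053),onz("side",d,.053),two("scene",s,"side",d))
m=np.mean([onz("scene",s,.053) for s in S],0);print(m,np.mean([onz("side",s,.053) for s in D],0))
print("scoop")
for s,d in [((191.5,225.5),(207,277)),((122.5,233.75),(191.25,327.5))]: print(two("scene",s,"side",d),onz("scene",s,.043),onz("side",d,.043))
print(onz("side",(243.75,289.5),.043), onz("scene",(135,267),.043), onz("side",(176.5,332),.043))
print(robot.calibration("wrist"))
E
```

```text
[0.416  0.2707 0.053 ] [0.4096 0.2728 0.053 ] (array([0.4095, 0.2764, 0.0476]), np.float64(0.0039460776817446))
[0.422  0.0515 0.053 ] [0.4191 0.0496 0.053 ] (array([0.4182, 0.0536, 0.0484]), np.float64(0.00019082269394434914))
[0.6417 0.0598 0.053 ] [0.6416 0.0523 0.053 ] (array([0.6407, 0.0598, 0.0478]), np.float64(0.004971099543290258))
[0.6336 0.2783 0.053 ] [0.6371 0.2762 0.053 ] (array([0.6364, 0.2749, 0.0558]), np.float64(0.002822484115697238))
[0.5283 0.1651 0.053 ] [0.5269 0.1627 0.053 ]
scoop
(array([ 0.4852, -0.1625,  0.0366]), np.float64(0.0006269445458372324)) [ 0.4895 -0.1635  0.043 ] [ 0.4862 -0.1666  0.043 ]
(array([ 0.4748, -0.2964,  0.0994]), np.float64(0.004704424525200074)) [ 0.4282 -0.2911  0.043 ] [ 0.4669 -0.2717  0.043 ]
[ 0.5581 -0.1934  0.043 ] [ 0.5165 -0.3025  0.043 ] [ 0.4416 -0.2805  0.043 ]
{'intrinsics': array([[326.2852,   0.    , 278.8563],
       [  0.    , 326.2852, 210.841 ],
       [  0.    ,   0.    ,   1.    ]]), 'eye': array([ 0.2653, -0.488 ,  0.3839]), 'orientation': array([[ 0.344 ,  0.8912,  0.2958],
       [-0.939 ,  0.3272,  0.1062],
       [-0.0022, -0.3143,  0.9493]])}
```

Request:
play_rows(increments=[[[0.06, -0.022, 0.0, -0.0, 0, -0.12, 0.088], [0.13, -0.05, 0.0, 0, 0, -0.3, 0.088], [0.2, -0.075, 0.02, 0, 0, -0.5, 0.088], [0.27, -0.1, 0.03, 0, 0, -0.65, 0.088], [0.33, -0.13, 0.04, 0, 0, -0.78, 0.088], [0.381, -0.147, 0.05, 0, 0, -0.838, 0.088], [0.381, -0.147, 0.05, 0, 0, -0.838, 0.088], [0.381, -0.147, 0.05, 0, 0, -0.838, 0.088], [0.381, -0.147, 0.05, 0, 0, -0.838, 0.088], [0.381, -0.147, 0.05, 0, 0, -0.838, 0.088], [0.381, -0.147, 0.05, 0, 0, -0.838, 0.088], [0.381, -0.147, 0.05, 0, 0, -0.838, 0.088], [0.381, -0.147, 0.05, 0, 0, -0.838, 0.088], [0.381, -0.147, 0.05, 0, 0, -0.838, 0.088]]])

```text
time: 1.27
tool_pos: [0.4953, -0.2489, 0.1889]
tcp_rot: [[0.375, 0.927, -0.0], [0.927, -0.375, -0.0], [-0.0, 0.0, -1.0]]
ft_force: [-1.0, -0.1, -0.5]
width: 0.0878
finger_force: 0.0
```

```bash
python3 - <<'E'
from h import *
np.set_printoptions(precision=4,suppress=True)
s=robot.sense();c=robot.calibration("wrist");im=robot.get_image("wrist")
print(s["time"],s["tool_pos"],s["tcp_rot"],s["q"]);print(c)
v=im[:,:,::-1].copy()
o=np.array([.5017,-.2336,.003]);a=np.radians(68);R=np.array([[np.cos(a),-np.sin(a),0],[np.sin(a),np.cos(a),0],[0,0,1]])
for p in [(-.072,.009,.095),(.028,.009,.095),(.028,-.009,.095),(-.072,-.009,.095),(-.064,.039,.04),(.06,.039,.04),(.06,-.039,.04),(-.064,-.039,.04)]:
    u=proj("wrist",o+R@p,c);print(p,u);cv2.circle(v,tuple(int(x) for x in u),3,(0,0,255),1)
cv2.imwrite("pics/w1.png",v); np.savez("w1.npz",im=im,**{k:c[k] for k in c})
E
```

```text
1.2667 [ 0.4953 -0.2489  0.1889] [[ 0.3751  0.927  -0.0001]
 [ 0.927  -0.3751 -0.0002]
 [-0.0003  0.     -1.    ]] [-38.9132  24.57    78.4902  -0.0139  76.9348 -16.882 ]
{'intrinsics': array([[326.2852,   0.    , 278.8563],
       [  0.    , 326.2852, 210.841 ],
       [  0.    ,   0.    ,   1.    ]]), 'eye': array([ 0.5259, -0.1724,  0.3346]), 'orientation': array([[ 0.9275,  0.3547,  0.1179],
       [-0.3738,  0.8806,  0.2912],
       [-0.0005, -0.3141,  0.9494]])}
(-0.072, 0.009, 0.095) [268.5257 279.6717]
(0.028, 0.009, 0.095) [267.2757 157.8102]
(0.028, -0.009, 0.095) [292.1144 157.8343]
(-0.072, -0.009, 0.095) [290.4514 279.6946]
(-0.064, 0.039, 0.04) [239.3561 243.3123]
(0.06, 0.039, 0.04) [233.9627 109.9911]
(0.06, -0.039, 0.04) [325.3083 110.0769]
(-0.064, -0.039, 0.04) [319.4972 243.3944]
```

View pics/w1.png

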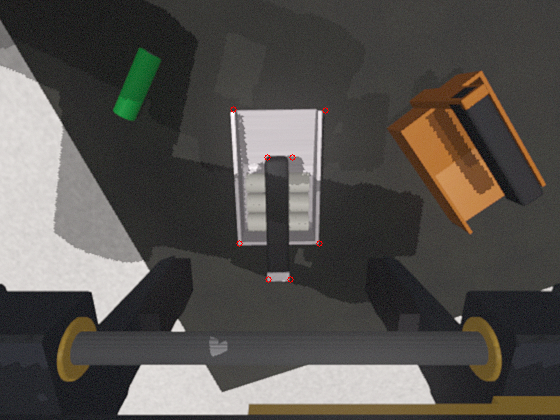

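Wrist view: the projected scoop model lands on the handle (267–292, 157–280) and trough corners within about 3 px. The pose is good, so I go down and grip.

Request:
play_rows(increments=[[[0.0, 0, 0.025, 0, 0, 0, 0.088], [0.001, 0, 0.055, 0, 0, 0, 0.088], [0.001, 0, 0.085, 0, 0, 0, 0.088], [0.001, 0, 0.105, 0, 0, 0, 0.088], [0.001, 0, 0.116, 0, 0, 0, 0.088], [0.001, 0, 0.121, 0, 0, 0, 0.08], [0.001, 0, 0.121, 0, 0, 0, 0.06], [0.001, 0, 0.121, 0, 0, 0, 0.045], [0.001, 0, 0.121, 0, 0, 0, 0.03], [0.001, 0, 0.121, 0, 0, 0, 0.02], [0.001, 0, 0.121, 0, 0, 0, 0.01], [0.001, 0, 0.121, 0, 0, 0, 0.0], [0.001, 0, 0.121, 0, 0, 0, 0.0], [0.001, 0, 0.121, 0, 0, 0, 0.0], [0.001, 0, 0.121, 0, 0, 0, 0.0], [0.001, 0, 0.121, 0, 0, 0, 0.0], [0.001, 0, 0.121, 0, 0, 0, 0.0]]])

```text
time: 2.73
tool_pos: [0.4963, -0.2469, 0.0676]
tcp_rot: [[0.374, 0.928, -0.0], [0.928, -0.374, 0.0], [0.0, -0.001, -1.0]]
ft_force: [-0.1, 0.5, 0.4]
width: 0.0174
finger_force: 30.0
```

Request:
play_rows(increments=[[[0, 0, -0.003, 0, 0, 0, 0], [0, 0, -0.008, 0, 0, 0, 0], [0, 0, -0.015, 0, 0, 0, 0], [0, 0, -0.025, 0, 0, 0, 0], [0, 0, -0.035, 0, 0, 0, 0], [0, 0, -0.045, 0, 0, 0, 0], [0, 0, -0.055, 0, 0, 0, 0], [0, 0, -0.065, 0, 0, 0, 0], [0, 0, -0.073, 0, 0, 0, 0], [0, 0, -0.078, 0, 0, 0, 0], [0, 0, -0.08, 0, 0, 0, 0], [0, 0, -0.08, 0, 0, 0, 0], [0, 0, -0.08, 0, 0, 0, 0]]])

```text
time: 3.82
tool_pos: [0.4963, -0.2469, 0.1474]
tcp_rot: [[0.374, 0.928, -0.001], [0.928, -0.374, 0.0], [0.0, -0.001, -1.0]]
ft_force: [-0.3, -0.0, -3.3]
width: 0.0175
finger_force: 30.0
```

```bash
python3 - <<'E'
from h import *
a=robot.get_image("wrist");b=robot.get_image("side")
print(robot.sense()["tool_pos"])
cv2.imwrite("pics/lift.png",np.hstack([a[60:360,140:440],b[100:400,100:400]])[:,:,::-1])
E
```

```text
[ 0.49622543 -0.24693264  0.14722477]
```

View pics/lift.png

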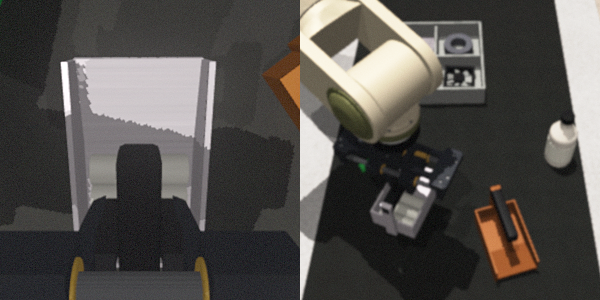

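Held level with the posts in: the front post is at crop (110–190,175). Next, carry it to the pre-pour pose.

Request:
play_rows(increments=[[[0.003, -0.0015, 0, 0, 0, -0.004, 0], [0.013, -0.006, 0, 0, 0, -0.016, 0], [0.029, -0.014, 0, 0, 0, -0.037, 0], [0.048, -0.023, 0, 0, 0, -0.062, 0], [0.07, -0.034, 0, 0, 0, -0.091, 0], [0.093, -0.044, 0, 0, 0, -0.119, 0], [0.115, -0.055, 0, 0, 0, -0.148, 0], [0.138, -0.066, 0, 0, 0, -0.177, 0], [0.16, -0.0765, 0, 0, 0, -0.206, 0], [0.182, -0.087, 0, 0, 0, -0.235, 0], [0.205, -0.098, 0, 0, 0, -0.264, 0], [0.227, -0.109, 0, 0, 0, -0.293, 0], [0.25, -0.119, 0, 0, 0, -0.321, 0], [0.272, -0.13, 0, 0, 0, -0.35, 0], [0.291, -0.139, 0, 0, 0, -0.375, 0], [0.307, -0.147, 0, 0, 0, -0.396, 0], [0.317, -0.1515, 0, 0, 0, -0.408, 0], [0.32, -0.153, 0, 0, 0, -0.412, 0], [0.32, -0.153, 0, 0, 0, -0.412, 0], [0.32, -0.153, 0, 0, 0, -0.412, 0]]])

```text
time: 5.58
tool_pos: [0.4741, 0.1065, 0.1477]
tcp_rot: [[-0.029, 1.0, 0.0], [1.0, 0.029, -0.0], [-0.0, 0.0, -1.0]]
ft_force: [-0.6, 0.6, -3.2]
width: 0.0175
finger_force: 30.0
```

```bash
python3 - <<'E'
from h import *
np.set_printoptions(precision=4,suppress=True)
s=robot.sense();cw=robot.calibration("wrist")
a=robot.get_image("wrist");b=robot.get_image("scene")
p,R=s["tool_pos"],s["tcp_rot"];print(p,R,s["q"])
M=R@np.diag([1,-1,-1]); 
o=p-M@np.array([-.015,0,.065])
a=a.copy();b=b.copy()
for q in [(.06,.039,.04),(.06,-.039,.04),(.06,.036,.017),(.06,-.036,.017)]:
    X=o+M@q;print(q,X,proj("wrist",X,cw))
    for im,n,c in((a,"wrist",cw),(b,"scene",None)): cv2.circle(im,tuple(int(x) for x in proj(n,X,c)),3,(255,0,0),1)
print("lip",o+M@[.06,0,.017])
t=np.radians(1.6);u=np.array([np.cos(t),np.sin(t)]);w=np.array([-u[1],u[0]])
for i in(-.052,.052):
  for j in(-.052,.052):
    X=np.r_[np.array([.4713,.2173])+i*u+j*w,.053]
    for im,n,c in((a,"wrist",cw),(b,"scene",None)): cv2.circle(im,tuple(int(x) for x in proj(n,X,c)),3,(0,255,0),1)
cv2.imwrite("pics/pre.png",np.hstack([a[0:400,100:500],b[50:450,150:550]])[:,:,::-1])
E
```

```text
[0.4741 0.1065 0.1477] [[-0.0287  0.9996  0.    ]
 [ 0.9996  0.0287 -0.0003]
 [-0.0003  0.     -1.    ]] [-1.3247 20.8143 92.6854 -0.0174 66.4984 -2.9607]
(0.06, 0.039, 0.04) [0.433  0.1803 0.1227] [201.8871 118.6085]
(0.06, -0.039, 0.04) [0.5109 0.1826 0.1227] [356.6877 118.8344]
(0.06, 0.036, 0.017) [0.436  0.1804 0.0997] [216.1766 116.7873]
(0.06, -0.036, 0.017) [0.5079 0.1825 0.0997] [342.3144 116.9716]
lip [0.4719 0.1815 0.0997]Traceback (most recent call last):
  File "<stdin>", line 18, in <module>
    return _nx.concatenate(arrs, 1, dtype=dtype, casting=casting)
           ~~~~~~~~~~~~~~~^^^^^^^^^^^^^^^^^^^^^^^^^^^^^^^^^^^^^^^
ValueError: all the input array dimensions except for the concatenation axis must match exactly, but along dimension 0, the array at index 0 has size 400 and the array at index 1 has size 370
```

```bash
python3 - <<'E'
from h import *
cw=robot.calibration("wrist")
a=robot.get_image("wrist").copy();b=robot.get_image("scene").copy()
t=np.radians(1.6);u=np.array([np.cos(t),np.sin(t)]);w=np.array([-u[1],u[0]])
for i in(-.052,.052):
  for j in(-.052,.052):
    X=np.r_[np.array([.4713,.2173])+i*u+j*w,.053]
    for im,n,c in((a,"wrist",cw),(b,"scene",None)): cv2.circle(im,tuple(int(x) for x in proj(n,X,c)),3,(0,255,0),1)
cv2.imwrite("pics/pre2.png",np.hstack([a[0:370,100:500],b[50:420,150:550]])[:,:,::-1])
E
```

```text
(no output)
```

View pics/pre2.png

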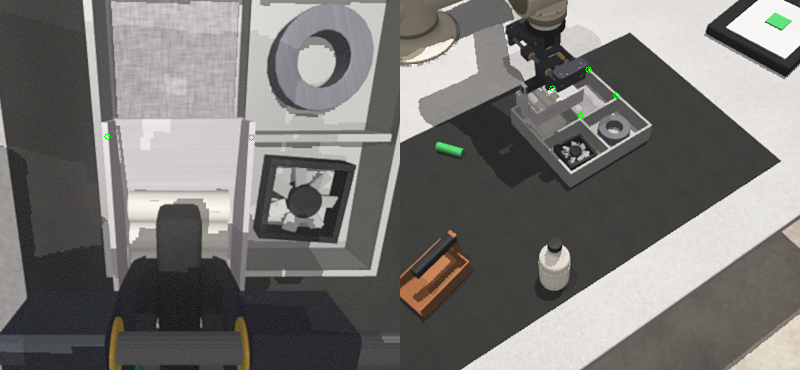

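Request:
play_rows(increments=[[[0.0045, 0, -0.0023, 0, -0.087, 0, 0], [0.0095, 0, -0.0023, 0, -0.175, 0, 0], [0.0138, 0, -0.0017, 0, -0.244, 0, 0], [0.0173, 0, -0.0008, 0, -0.297, 0, 0], [0.0173, 0, -0.0008, 0, -0.297, 0, 0], [0.0209, 0, 0.0003, 0, -0.349, 0, 0], [0.0209, 0, 0.0003, 0, -0.349, 0, 0], [0.0247, 0, 0.0005, 0, -0.401, 0, 0], [0.0247, 0, 0.0005, 0, -0.401, 0, 0], [0.0286, 0, 0.0, 0, -0.454, 0, 0], [0.0286, 0, 0.0, 0, -0.454, 0, 0], [0.034, 0, -0.0021, 0, -0.524, 0, 0], [0.0397, 0, -0.0047, 0, -0.593, 0, 0], [0.0455, 0, -0.007, 0, -0.663, 0, 0], [0.0514, 0, -0.0089, 0, -0.733, 0, 0], [0.0559, 0, -0.0099, 0, -0.785, 0, 0], [0.0559, 0, -0.0099, 0, -0.785, 0, 0], [0.0559, 0, -0.0099, 0, -0.785, 0, 0], [0.0559, 0, -0.0099, 0, -0.785, 0, 0], [0.0559, 0, -0.0099, 0, -0.785, 0, 0]]])

```text
time: 7.45
tool_pos: [0.4726, 0.162, 0.158]
tcp_rot: [[-0.019, 1.0, 0.02], [0.709, 0.028, -0.705], [-0.705, 0.0, -0.709]]
ft_force: [-0.2, -0.9, -2.1]
width: 0.0176
finger_force: 30.0
```

```bash
python3 - <<'E'
from h import *
s=robot.sense();print(s["q"],s["time"])
a=robot.get_image("wrist");b=robot.get_image("side")
cv2.imwrite("pics/pour.png",np.hstack([a[0:370,100:500],cv2.resize(b[80:265,110:310],(400,370))])[:,:,::-1])
E
```

```text
[ 24.13385349  33.11188846  82.52726264 -40.74153692  86.37469478
  33.46652458] 7.45
```

View pics/pour.png

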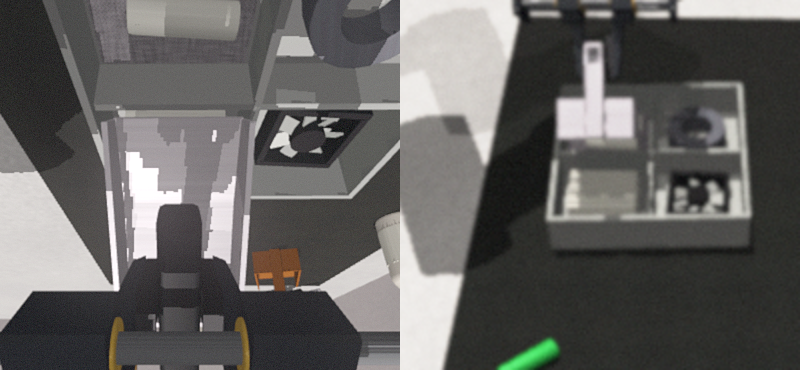

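The scoop is empty: the load dropped by 1.1 N, and a post is visible in the cell at wrist (285,18). I raise it and level it, then check the cell.

Request:
play_rows(increments=[[[0, 0, 0, 0, 0, 0, 0], [0, 0, 0, 0, 0, 0, 0], [-0.006, 0, -0.006, 0, 0, 0, 0], [-0.018, 0, -0.018, 0, 0, 0, 0], [-0.03, 0, -0.03, 0, 0, 0, 0], [-0.042, 0, -0.042, 0, 0, 0, 0], [-0.05, 0, -0.04, 0, 0.1, 0, 0], [-0.058, 0, -0.038, 0, 0.2, 0, 0], [-0.066, 0, -0.036, 0, 0.3, 0, 0], [-0.074, 0, -0.033, 0, 0.4, 0, 0], [-0.082, 0, -0.031, 0, 0.5, 0, 0], [-0.09, 0, -0.029, 0, 0.6, 0, 0], [-0.097, 0, -0.027, 0, 0.7, 0, 0], [-0.103, 0, -0.025, 0, 0.785, 0, 0], [-0.103, 0, -0.025, 0, 0.785, 0, 0], [-0.103, 0, -0.025, 0, 0.785, 0, 0]]])

```text
time: 8.88
tool_pos: [0.4739, 0.1066, 0.2487]
tcp_rot: [[-0.027, 1.0, 0.0], [1.0, 0.027, -0.002], [-0.002, 0.0, -1.0]]
ft_force: [0.3, 0.1, -2.7]
width: 0.0176
finger_force: 30.0
```

```bash
python3 - <<'E'
from h import *
s=robot.sense();print(s["q"],s["time"])
a=robot.get_image("wrist");b=robot.get_image("scene")
cv2.imwrite("pics/after.png",np.hstack([a[0:370,100:500],cv2.resize(b[80:265,230:430],(400,370))])[:,:,::-1])
E
```

```text
[-1.26198086 14.89951625 83.02433224 -0.11587126 82.04622248 -2.79786352] 8.8833
```

View pics/after.png

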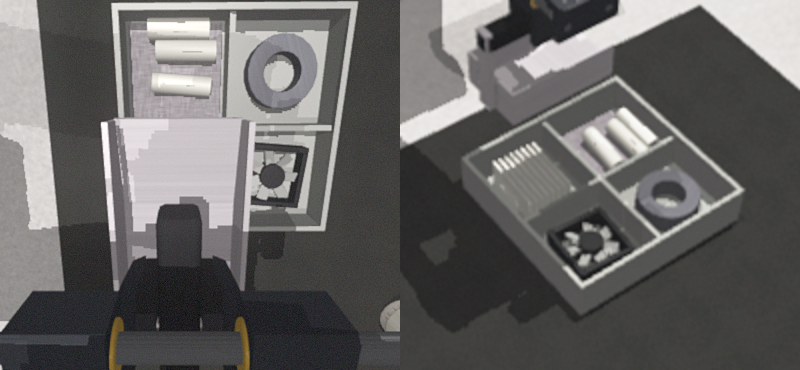

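All three posts lie in the lined cell (wrist ~ (178,30), (186,52), (182,85)), and the scoop is empty and level in the grip. I carry it back to its first spot.

Request:
play_rows(increments=[[[-0.01, 0.0, 0, 0, 0, 0.01, 0], [-0.03, 0.001, 0, 0, 0, 0.035, 0], [-0.055, 0.002, 0, 0, 0, 0.065, 0], [-0.08, 0.003, 0, 0, 0, 0.095, 0], [-0.105, 0.004, 0, 0, 0, 0.125, 0], [-0.13, 0.005, 0, 0, 0, 0.15, 0], [-0.155, 0.0055, 0, 0, 0, 0.18, 0], [-0.18, 0.0065, 0, 0, 0, 0.21, 0], [-0.205, 0.0075, 0, 0, 0, 0.24, 0], [-0.23, 0.0085, 0, 0, 0, 0.27, 0], [-0.255, 0.009, 0, 0, 0, 0.295, 0], [-0.28, 0.01, 0, 0, 0, 0.325, 0], [-0.305, 0.011, 0, 0, 0, 0.355, 0], [-0.33, 0.012, 0, 0, 0, 0.385, 0], [-0.346, 0.0125, 0, 0, 0, 0.4, 0], [-0.354, 0.013, 0, 0, 0, 0.41, 0], [-0.354, 0.013, 0.01, 0, 0, 0.41, 0], [-0.354, 0.013, 0.03, 0, 0, 0.41, 0], [-0.354, 0.013, 0.05, 0, 0, 0.41, 0], [-0.354, 0.013, 0.07, 0, 0, 0.41, 0]]])

```text
time: 10.65
tool_pos: [0.4974, -0.2449, 0.1774]
tcp_rot: [[0.37, 0.929, -0.0], [0.929, -0.37, -0.0], [-0.0, -0.0, -1.0]]
ft_force: [0.8, 0.3, -1.0]
width: 0.0174
finger_force: 30.0
```

Request:
play_rows(increments=[[[0, 0, 0.02, 0, 0, 0, 0], [0, 0, 0.04, 0, 0, 0, 0], [0, 0, 0.06, 0, 0, 0, 0], [0, 0, 0.078, 0, 0, 0, 0], [0, 0, 0.09, 0, 0, 0, 0], [0, 0, 0.098, 0, 0, 0, 0], [0, 0, 0.103, 0, 0, 0, 0], [0, 0, 0.106, 0, 0, 0, 0], [0, 0, 0.1075, 0, 0, 0, 0], [0, 0, 0.1085, 0, 0, 0, 0], [0, 0, 0.109, 0, 0, 0, 0], [0, 0, 0.109, 0, 0, 0, 0]]])

```text
time: 11.65
tool_pos: [0.4974, -0.246, 0.0695]
tcp_rot: [[0.372, 0.928, 0.001], [0.928, -0.372, -0.0], [-0.0, 0.001, -1.0]]
ft_force: [0.4, -0.6, -1.8]
width: 0.0173
finger_force: 30.0
```

Request:
play_rows(increments=[[[0, 0, 0.001, 0, 0, 0, 0], [0, 0, 0.0015, 0, 0, 0, 0], [0, 0, 0.002, 0, 0, 0, 0], [0, 0, 0.002, 0, 0, 0, 0], [0, 0, 0.002, 0, 0, 0, 0]]])

```text
time: 12.07
tool_pos: [0.4973, -0.2459, 0.0676]
tcp_rot: [[0.372, 0.928, 0.0], [0.928, -0.372, -0.0], [-0.0, 0.0, -1.0]]
ft_force: [-3.3, 0.7, 4.1]
width: 0.0172
finger_force: 30.0
```

Contact felt (+4 N). I release and go up.

Request:
play_rows(increments=[[[0, 0, 0, 0, 0, 0, 0.03], [0, 0, 0, 0, 0, 0, 0.06], [0, 0, 0, 0, 0, 0, 0.088], [0, 0, 0, 0, 0, 0, 0.088], [0, 0, 0, 0, 0, 0, 0.088], [0, 0, 0, 0, 0, 0, 0.088], [0, 0, 0, 0, 0, 0, 0.088], [0, 0, -0.02, 0, 0, 0, 0.088], [0, 0, -0.05, 0, 0, 0, 0.088], [0, 0, -0.09, 0, 0, 0, 0.088], [0, 0, -0.13, 0, 0, 0, 0.088], [0, 0, -0.15, 0, 0, 0, 0.088], [0, 0, -0.15, 0, 0, 0, 0.088], [0, 0, -0.15, 0, 0, 0, 0.088]]])

```text
time: 13.23
tool_pos: [0.4974, -0.2459, 0.2176]
tcp_rot: [[0.372, 0.928, 0.001], [0.928, -0.372, -0.001], [-0.001, 0.002, -1.0]]
ft_force: [0.4, -0.8, -0.5]
width: 0.0879
finger_force: 0.0
```

```bash
python3 - <<'E'
from h import *
a=robot.get_image("wrist");b=robot.get_image("scene")
cv2.imwrite("pics/end.png",np.hstack([a[0:370,100:500],b[50:420,50:450]])[:,:,::-1])
E
```

```text
(no output)
```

View pics/end.png

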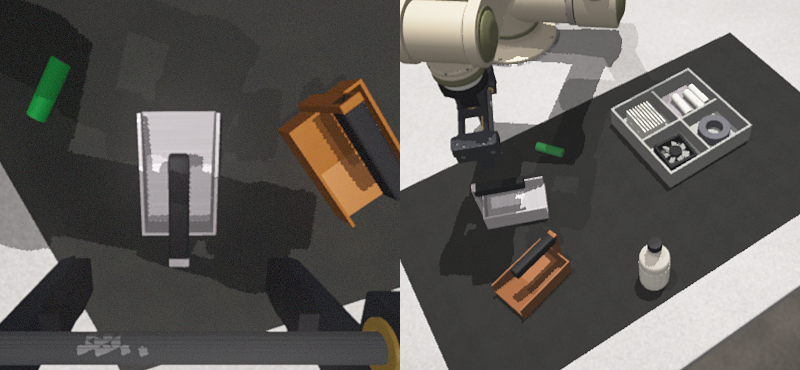

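The scoop stands empty and upright on the mat, the posts are in the cell, and the gripper is clear.

```bash
python3 -c "
from station import robot
print(robot.close_job())"
```

```text
the job is handed in; nothing more can be done
None
```

The job is handed in, with no verdict returned: by the last pictures all three posts lie in the foam-lined cell, the empty scoop stands upright on the mat, the gripper is clear, and the parts in the other cells and the bottle look undisturbed.

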